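# Filter check on the cementing bench's fume extractor

### The arm

A 7-joint arm with a two-finger parallel gripper is mounted at the origin on a cart in front of the work surface, level with it; the furniture and walls round the work are solid. World frame = base frame: x ahead of the robot, y to its left, z up, the work surface at z = 0. Lengths are in m, angles in degrees, forces in N, time in s.
With the tool pointing down it reaches from about 0.4 to 0.85 m from the base axis. Payload 6.9 kg.
Tool frame: the origin (TCP) lies on the centre line of the jaws, within the pads' length; the fingertips stand 14 mm ahead of it and the grasp point (between the pads) lies 5 mm behind it; z points along the fingers, y is the line along which they close (so a half turn about z gives the same grasp; the last joint's range is limited). The gripper opens to 85 mm and grips with 20 to 120 N. Pads are 22 mm wide; open, the fingers measure 114 mm over their backs; the gripper's body (76 mm by 85 mm) begins 54 mm behind the grasp point. The pads swing forward as they close: fully open they stand 13 mm farther back than shut.
Start: joints at [76.289, 29.078, -13.613, 85.955, 7.202, 65.827, -8.869], TCP at [0.211, -0.588, 0.221] pointing down, gripper open.
Joint ranges: [-176.47, 176.47], [-13.61, 117.27], [-81.72, 77.17], [0.22, 143.17], [-87.28, 267.28], [10, 112.55], [-165.47, 165.47]. Speed limits (degrees/s): [136.94, 136.94, 180, 180, 180, 180, 180].

### API

Orientations are given as [roll, pitch, yaw] about the fixed x, y, z axes, in that order (R = Rz(yaw) Ry(pitch) Rx(roll)).
In Python, from station import r, get_image, camera_model, close_job gives the robot as it stands. The module is installed in compiled form; this text tells all that it offers.
- The arm moves only by the tool jog_arm, never from a script. Its argument "targets" is text: rows parted by semicolons, each of 7 numbers parted by spaces: the opening, from 0 (shut) to 1 (fully open), then the shift along the world's x, y, z in mm, then the turn, a rotation vector about the world's x, y, z in rad. In form: fingers x y z ax ay az; .... A call has 1 to 12 rows; each row is the pose to reach, as a shift and turn from the pose commanded when the call began; what a row does not reach only later rows make up. A row lasts 1/12 s, in which the tool goes at most 41.7 mm and 7.16 degrees, less where a joint would pass 70% of its speed; a pose out of reach is approached as far as the arm can. A call with a gripper value outside its range is refused whole. The fingers move at their own pace and stop on an object; "squeeze" is the grip in N (left out, the last holds). Time passes only in rows, so rows that repeat a pose let the fingers close. It gives the time, the measured TCP pose, the force, the opening and the grip force at its end, in the units of the state.
- r.observe(): the state, without advancing time (a new reading comes with each control period).
- get_image(name): name is "scene" or "top" or "wrist"; returns (picture, depth): 384x512x3 uint8, red, green, blue; 384x512 float32, m along the optical axis (not along the pixel's ray), 0 where there is no reading.
- camera_model(name): a dict with "fx", "fy", "cx", "cy" (pixels), "extrinsics" (4x4, takes a point from camera to world coordinates); the wrist camera has in their place "hand_eye" (4x4, takes a point from camera to tool coordinates, whose origin is the TCP and whose axes are the flange's). Camera axes: x right, y down, z forward; pixel columns grow to the right and rows downward; lengths in m; the calibration is good to about 2 mm. A picture is of the moment at which its call begins: read the wrist's pose just before it. camera_model takes no time and is no camera call.
- close_job(): hands the job in; it is judged then, once.
The state is a dict: "time_s": time; "qpos": joint angles; "joint_velocities": joint speeds; "joint_efforts": joint torques, N m; "position": TCP position; "tcp_rot": TCP orientation; "contact_force": force on the tool from outside, world axes, zero at the start; "ft_torque": the same for the moment, N m; "finger_gap": finger opening in m; "finger_force": force on a finger pad.
Only numpy, scipy, OpenCV 4.12 (cv2) and the standard library are available. Lean on these libraries where they do the work, as an engineer would, in place of code of your own. Each camera call takes 0.05 s, during which the arm holds its last target. There are 200 camera calls.

### The job

Check the filter of the small grey fume extractor: lift its hood by the bar handle and fold it well back past upright so that it stays open, draw the thin mesh screen (the front plate) straight up out of its guides, stand it on edge in any slot of the wooden dowel rack and let go of it. Then draw out the thick pleated filter behind it and present it over the metal dust tray: hold it still and upright above the middle of the tray, its lower edge at least 10 cm up and touching nothing but the gripper. The program finishes while holding the filter there; leave the hood open and the cement bottle, tin and heel round it as they are.

Things in the scene. Friction and masses are not known exactly. Their poses are not given: they have to be found in the camera images.
- extractor: fixed grey sheet-metal box, 220 (x) x 140 (y) x 140 mm, louvred front at -x. Origin: centre of underside, z up. Front part (x -110 to +35 mm): open-topped bay, 5 mm walls, rim at z 110, under the hood. Rear part: closed housing, top at z 140. In the bay screen (x -75) and filter (x -35, y 0) stand across x in side guides, 1.5 mm play, floor at z 12; their tabs rise above the rim.
- flap (a joint): angle of the hood, rad: 0 shut, grows as it is lifted, stop at 2.2 (leaning back 36 degrees past upright). Friction hinge (0.16 N m) along the extractor's y at the hood's rear edge: stays where it is left; 2 to 3 N at the handle lifts it. Grey hood 148 (x) x 146 (y) mm, 160 g, with 30 mm skirts resting on the bay's rim.
- flap_hinge (a point): middle of the hood's hinge line, at x = +35, y = 0, z = 140 mm in the extractor's frame; axes turn with the hood (at 0 rad parallel to the extractor's; it opens about +y).
- flap_handle (a point): middle of the hood's bar handle: round bar 10 mm thick along y, 65 mm free between its posts, axis 42 mm above the hood's top face, 12 mm behind its front edge; with the hood shut 136 mm in front (-x) of the hinge line and 46 mm above it. A gripper pointing down and closing along x can keep the bar (it turns in the pads) along the arc to 1.95 rad; there it has room to open to 35 mm.
- screen: mesh screen: aluminium frame with wire mesh, 10 (x, thickness) x 116 (y) x 96 mm (z), about 120 g, with a black pull tab on the middle of its upper edge. Origin: middle of its lower edge; x is normal to the plate, z up.
- screen_tab (a point): grip point on the screen's pull tab, 111 mm above its lower edge. The tab is 8 (x) x 34 (y) mm, from 96 to 121 mm above the lower edge; as seated its top is 23 mm above the bay's rim.
- filter: pleated filter: wood-edged cassette with dark pleats, 24 (x, thickness) x 116 (y) x 96 mm (z), about 280 g, with the same black pull tab. Origin: middle of its lower edge; x normal to the plate, z up.
- filter_tab (a point): grip point on the filter's pull tab, 111 mm above its lower edge; tab 8 (x) x 34 (y) mm, from 96 to 121 mm above the lower edge.
- rack: fixed wooden dowel rack, 140 (x) x 98 (y) mm. Origin: centre of underside, z up. Two rails along x at y -38 and +38, tops at z 16 mm, each with five upright 8 mm dowels to z 82 mm at x -52, -26, 0, 26, 52 mm. A plate stands across x on both rails between the dowels: four slots 18 mm wide.
- rack_slot0 (a point): middle of slot 0 (x = -39 mm in the rack's frame) at the height of the rail tops (16 mm), where a plate's lower edge comes to rest.
- rack_slot1 (a point): middle of slot 1 (x = -13 mm in the rack's frame) at the height of the rail tops (16 mm), where a plate's lower edge comes to rest.
- rack_slot2 (a point): middle of slot 2 (x = 13 mm in the rack's frame) at the height of the rail tops (16 mm), where a plate's lower edge comes to rest.
- rack_slot3 (a point): middle of slot 3 (x = 39 mm in the rack's frame) at the height of the rail tops (16 mm), where a plate's lower edge comes to rest.
- tray: flat sheet-steel dust tray fixed to the bench, 170 (x) x 200 (y) mm, floor 2 mm thick, rim 19 mm high. Origin: centre of its underside.
- cement_bottle: brown cement bottle, 60 mm wide, 112 mm high, standing just behind the extractor to the left (a second one, fixed, is far back on the bench); bystander.
- polish_tin: round flat tin, 70 mm wide, 24 mm high, behind the extractor to the right; bystander.
- heel_1: black rubber shoe heel, 68 x 74 x 15 mm, lying flat behind and right of that tin; bystander.

How it is judged (in metres and radians):
On the way, in this order (a step that is already met when the one before it is completed fails the run):
1. the hood is folded back past upright (value of joint flap above 1.6 rad), for 0.2 s.
2. the mesh screen stands on edge in a slot of the rack, let go (z of screen in the frame of rack between 0.008 and 0.026 m and x of screen in the frame of rack between -0.052 and 0.052 m and y of screen in the frame of rack between -0.035 and 0.035 m and angle between screen's own z axis and vertical below 0.22 rad and angle between the x axis of screen and the x axis of rack, either way round below 0.25 rad and contact force between the fingers and screen below 0.1 N and linear speed of screen below 0.02 m/s), for 0.3 s.
3. the filter is drawn out of the bay (z of filter in the frame of extractor above 0.105 m), for 0.1 s.
At the end, for the whole second after the job is handed in: Hood open past 1.6 rad; screen let go, at rest in a rack slot: on the rails (10 mm), within 35 mm of the middle line, tilt < 0.22, square within 0.25 rad; filter held still, lower edge > 90 mm up, within 60 mm of the tray's middle, tilt < 0.2 rad, touching only the gripper (all of step 2 and value of joint flap above 1.6 rad and height (world z) of filter above 0.09 m and horizontal distance between filter and tray below 0.06 m and angle between filter's own z axis and vertical below 0.2 rad and linear speed of filter below 0.03 m/s and contact force between the fingers and filter above 1 N and contact force between filter and tray below 0.05 N and contact force between filter and rack below 0.05 N and contact force between filter and extractor below 0.05 N and contact force between filter and screen below 0.05 N); the arm keeps its last pose, push and grip.
It fails at once if a bystander (cement bottle, tin or heel) is moved by more than 30 mm (distance of any of cement_bottle, polish_tin, heel_1 from where it was at the start of the episode above 0.03 m).
It also fails if it takes over 67 s, if anything falls off the work surface, if the arm or the gripper's body presses on something with over 40 N, if the wrist force passes 120 N, or if a joint passes its speed limit or range.

## Working session

There is one attempt and no reset: what is moved stays moved. The work goes in short steps, Python scripts to look and compute and a tool call to move; the robot and the scene stay as the last step left them, time stands still between calls to the robot, and variables do not carry over. Pictures are saved under pics/ and viewed, at most 10 in all, crops included, and the job is handed in when it is done.

Besides the shell and the picture viewer there is one more tool, called after "Emit:" as name(argument=value, ...), one argument or row to a line, values as JSON. jog_arm: Moves the arm, as the interface text tells. Its arguments: {"type":"object","properties":{"targets":{"type":"string"},"squeeze":{"type":"number"}},"required":["targets"]}

```bash
mkdir -p pics; cat > h.py <<'E'
import numpy as np, cv2, json
from station import r, get_image, camera_model, close_job
def grab(n,tag):
    s=r.observe(); im,d=get_image(n); m=camera_model(n)
    cv2.imwrite(f'pics/{tag}.png',im[:,:,::-1]); np.savez(f'{tag}.npz',im=im,d=d)
    return im,d,m,s
def cloud(d,m,T):
    v,u=np.mgrid[:d.shape[0],:d.shape[1]]
    P=np.stack([(u-m['cx'])/m['fx']*d,(v-m['cy'])/m['fy']*d,d],-1)
    P=P@T[:3,:3].T+T[:3,3]; P[d<=0]=np.nan
    return P
E
python3 - <<'E'
from h import *
s=r.observe(); print({k:np.round(v,3).tolist() for k,v in s.items()})
for n in('scene','top'):
    im,d,m,s=grab(n,n+'0'); print(n,{k:np.round(v,3).tolist() for k,v in m.items()},(d>0).mean())
a=cv2.imread('pics/scene0.png');b=cv2.imread('pics/top0.png')
E
```

```text
{'time_s': 0.0, 'qpos': [76.292, 29.127, -13.61, 86.009, 7.202, 65.826, -8.87], 'joint_velocities': [0.033, -0.051, -0.096, 0.025, 0.058, 0.027, -0.086], 'joint_efforts': [-0.001, -62.06, -2.188, -24.966, 0.012, 0.012, 0.0], 'position': [0.211, -0.588, 0.22], 'tcp_rot': [-179.898, 0.001, 19.754], 'contact_force': [0.301, 0.128, -0.21], 'ft_torque': [0.03, 0.0, -0.063], 'finger_force': 0.0, 'finger_gap': 0.085}
scene {'fx': 493.009, 'fy': 493.009, 'cx': 258.21, 'cy': 200.27, 'extrinsics': [[-0.842, -0.366, 0.397, -0.037], [-0.54, 0.582, -0.607, 0.965], [-0.009, -0.726, -0.688, 1.214], [0.0, 0.0, 0.0, 1.0]]} 0.9955596923828125
top {'fx': 454.65, 'fy': 454.65, 'cx': 249.706, 'cy': 193.582, 'extrinsics': [[0.025, -0.995, 0.095, 0.477], [-1.0, -0.024, 0.014, -0.012], [-0.012, -0.095, -0.995, 1.357], [0.0, 0.0, 0.0, 1.0]]} 0.9960683186848959
```

View pics/scene0.png

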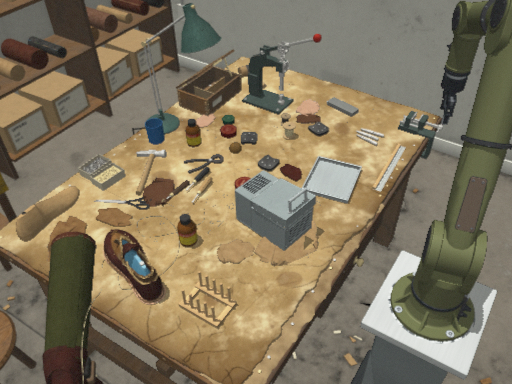

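View pics/top0.png

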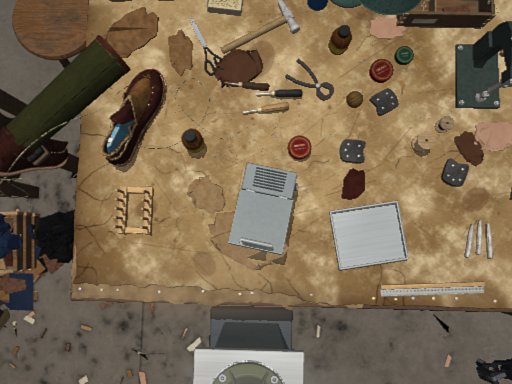

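Scene and top views: the extractor is at top pixel (265,210) with its bar handle at (258,246), the rack at (135,210) and the tray at (370,235). The bottle is at (192,140) and the tin at (300,147).

```bash
python3 - <<'E'
from h import *
Pc={}
for n in('top','scene'):
    z=np.load(n+'0.npz'); m=camera_model(n); Pc[n]=(cloud(z['d'],m,np.array(m['extrinsics'])),z['im'])
def rect(n,name,xr,yr,zr):
    P=Pc[n][0]; k=(P[...,0]>xr[0])&(P[...,0]<xr[1])&(P[...,1]>yr[0])&(P[...,1]<yr[1])&(P[...,2]>zr[0])&(P[...,2]<zr[1])
    q=P[k]
    if len(q)<5: print(n,name,len(q));return
    c,sz,a=cv2.minAreaRect((q[:,:2]*1000).astype(np.float32))
    print(n,name,len(q),'c',np.round(c,1),'sz',np.round(sz,1),'a',round(a,1),'zmed',round(np.median(q[:,2])*1000,1),'mean',np.round(q.mean(0)*1000,1))
P=Pc['top'][0]
for u,v in((265,210),(258,246),(135,210),(370,235),(192,140),(300,147),(352,150)): print(u,v,np.round(P[v,u],3))
for n in Pc:
    rect(n,'hood+housing',(.3,.65),(-.2,.15),(.128,.160))
    rect(n,'handle',(.3,.65),(-.2,.15),(.172,.21))
    rect(n,'dowel tops',(.3,.6),(.2,.5),(.072,.095))
    rect(n,'rack all',(.3,.6),(.2,.5),(.010,.095))
    rect(n,'tray rim',(.2,.6),(-.5,-.17),(.012,.03))
    rect(n,'bottle',(.5,.8),(.1,.25),(.02,.14))
E
```

```text
265 210 [ 0.549 -0.036  0.146]
258 246 [ 0.454 -0.02   0.151]
135 210 [0.549 0.35  0.001]
370 235 [ 0.491 -0.351  0.003]
192 140 [0.741 0.17  0.114]
300 147 [ 0.748 -0.14   0.016]
352 150 [ 0.743 -0.295  0.013]
top hood+housing 4028 c [553.5 -30.9] sz [145.9 220.5] a 79.5 zmed 147.6 mean [548.4 -31.4 147.2]
top handle 126 c [464.1 -13.5] sz [80.8  9.9] a 79.4 zmed 200.7 mean [463.9 -14.3 200.9]
top dowel tops 71 c [547.  348.5] sz [ 84.4 105.4] a 89.8 zmed 79.5 mean [539.  349.1  79.5]
top rack all 757 c [458.5 320.1] sz [313.1 130.7] a 19.3 zmed 16.0 mean [536.3 347.5  25.9]
top tray rim 593 c [ 446.3 -337.6] sz [291.6 321.3] a 0.5 zmed 18.2 mean [ 472.2 -354.4   17.9]
top bottle 406 c [755.  178.5] sz [58.1 59.3] a 71.9 zmed 81.5 mean [748.2 174.3  82.3]
scene hood+housing 2177 c [550.9 -31.1] sz [151.6 230.2] a 78.9 zmed 147.4 mean [536.8 -19.6 146.9]
scene handle 107 c [460.3 -13.3] sz [85.5 15.4] a 81.4 zmed 200.6 mean [459.2 -10.6 196.4]
scene dowel tops 102 c [545.  348.1] sz [109.9  86.2] a 0.0 zmed 80.1 mean [544.7 351.5  79.5]
scene rack all 996 c [457.2 325.4] sz [314.8 129.1] a 16.5 zmed 18.9 mean [536.2 350.8  31.5]
scene tray rim 337 c [ 428.2 -326.3] sz [288.1 306.3] a 9.9 zmed 17.2 mean [ 469.7 -349.3   17.7]
scene bottle 478 c [744.9 184.3] sz [61.1 50. ] a 55.9 zmed 73.9 mean [741.6 190.2  71.3]
```

```bash
python3 - <<'E'
from h import *
for n in('top','scene'):
    z=np.load(n+'0.npz'); m=camera_model(n); P=cloud(z['d'],m,np.array(m['extrinsics'])); X,Y,Z=P[...,0],P[...,1],P[...,2]
    # extractor local frame guess
    c,s=np.cos(np.radians(-10.5)),np.sin(np.radians(-10.5))
    lx=(X-.555)*c+(Y+.031)*s; ly=-(X-.555)*s+(Y+.031)*c
    for nm,a,b in(('hood front',-.11,-.06),('hood rear',-.03,.02),('housing',.05,.1),('table L',-.05,.05)):
        k=(lx>a)&(lx<b)&(abs(ly)<.055)&(Z>.1)&(Z<.17) if nm!='table L' else (abs(lx)<.05)&(ly>.1)&(ly<.14)
        print(n,nm,k.sum(),'z',np.round(np.percentile(Z[k],[10,50,90])*1000,1))
    k=(abs(lx)<.2)&(abs(ly)<.05)&(Z>.185)&(Z<.23)
    print(n,'handle local mm',np.round([np.median(lx[k])*1000,np.median(ly[k])*1000,np.percentile(Z[k],90)*1000],1))
    k=((X>.45)&(X<.65)&(Y>.28)&(Y<.42)&(Z>.07)&(Z<.1)).astype(np.uint8)
    N,l,st,ce=cv2.connectedComponentsWithStats(k)
    print(n,'dowels',[(int(X[l==i].mean()*1000),int(Y[l==i].mean()*1000),round(float(Z[l==i].max())*1000),int(st[i,4])) for i in range(1,N)])
    # rails
    k=(X>.46)&(X<.63)&(Y>.28)&(Y<.42)&(Z>.01)&(Z<.022)
    for sgn in(-1,1):
        q=P[k&(np.abs(Y-.348-sgn*.038)<.012)]; p=np.polyfit(q[:,0],q[:,1],1); print('rail',sgn,len(q),np.round(np.degrees(np.arctan(p[0])),1),np.round([q[:,0].min(),q[:,0].max(),q[:,1].mean(),np.median(q[:,2])],4))
    k=(X>.35)&(X<.65)&(Y<-.23)&(Y>-.48)&(Z>.011)&(Z<.026)
    N,l,st,ce=cv2.connectedComponentsWithStats(cv2.morphologyEx(k.astype(np.uint8),cv2.MORPH_CLOSE,np.ones((3,3))))
    i=1+np.argmax(st[1:,4]); print('tray',cv2.minAreaRect((P[(l==i)&k][:,:2]*1000).astype(np.float32)))
E
```

```text
top hood front 665 z [151.1 154.5 158.2]
top hood rear 766 z [144.  147.7 151.3]
top housing 750 z [137.  139.8 142.8]
top table L 447 z [-3.1  2.9  8.4]
top handle local mm [-92.6  -0.4 204.2]
top dowels [(600, 385, 80, 7), (601, 308, 87, 8), (574, 385, 82, 10), (575, 309, 85, 8), (548, 385, 83, 9), (549, 308, 85, 7), (523, 385, 86, 10), (523, 309, 84, 9), (497, 384, 86, 11), (497, 309, 84, 9)]
rail -1 288 -0.4 [0.4806 0.6176 0.3084 0.0147]
rail 1 301 -0.4 [0.4816 0.6187 0.3846 0.015 ]
tray ((492.17486572265625, -342.4822998046875), (173.94235229492188, 205.06118774414062), 10.362430572509766)
scene hood front 366 z [109.5 155.3 159.5]
scene hood rear 351 z [145.2 148.4 152.3]
scene housing 344 z [138.  141.3 144.1]
scene table L 264 z [-0.8  3.9  9.3]
scene handle local mm [-98.6   5.4 205.6]
scene dowels [(597, 311, 84, 12), (571, 311, 85, 10), (545, 311, 86, 11), (520, 310, 85, 12), (493, 311, 86, 8), (597, 386, 83, 13), (571, 387, 84, 14), (546, 387, 83, 11), (519, 386, 85, 13), (493, 388, 86, 12)]
rail -1 266 0.7 [0.4747 0.6172 0.3127 0.0164]
rail 1 282 0.5 [0.4749 0.6151 0.3884 0.0164]
tray ((488.706787109375, -343.7745056152344), (174.9459228515625, 221.0906982421875), 9.893298149108887)
```

Emit:
jog_arm(
  targets="1 0 0 25 0 0 0.1; 1 0 20 50 0 0 0.2; 1 20 60 75 0 0 0.3; 1 40 100 100 0 0 0.4; 1 65 140 110 0 0 0.5; 1 90 180 120 0 0 0.6; 1 110 215 120 0 0 0.7; 1 130 250 120 0 0 0.8; 1 150 285 120 0 0 0.9; 1 160 320 120 0 0 1.0; 1 170 355 120 0 0 1.043; 1 180 390 120 0 0 1.043",
)

```text
time_s: 1.1
position: [0.3884, -0.2062, 0.3406]
tcp_rot: [-180.0, -0.0, 79.7]
contact_force: [2.1, -0.7, -0.5]
finger_gap: 0.0856
finger_force: 0.0
```

Emit:
jog_arm(
  targets="1 12 36 0 0 0 0; 1 24 72 0 0 0 0; 1 36 108 0 0 0 0; 1 48 144 0 0 0 0; 1 56 174 0 0 0 0; 1 60 185 0 0 0 0; 1 60 185 0 0 0 0; 1 60 185 0 0 0 0",
)

```text
time_s: 1.77
position: [0.448, -0.0231, 0.3405]
tcp_rot: [-180.0, 0.0, 79.6]
contact_force: [-0.1, 0.2, 0.1]
finger_gap: 0.0851
finger_force: 0.0
```

```bash
cat >> h.py <<'E'
from scipy.spatial.transform import Rotation as Ro
def wristT(m,s):
    T=np.eye(4); T[:3,:3]=Ro.from_euler('xyz',s['tcp_rot'],degrees=True).as_matrix(); T[:3,3]=s['position']
    return T@np.array(m['hand_eye'])
E
python3 - <<'E'
from h import *
im,d,m,s=grab('wrist','w1'); print({k:np.round(v,3).tolist() for k,v in m.items()}); print(s['position'],s['tcp_rot'],s['qpos'])
T=wristT(m,s);P=cloud(d,m,T);X,Y,Z=P[...,0],P[...,1],P[...,2]
k=(Z>.185)&(Z<.22)&(np.hypot(X-.46,Y+.013)<.08)
q=P[k]; print(len(q)); 
if len(q): print(cv2.minAreaRect((q[:,:2]*1000).astype(np.float32)),np.percentile(q[:,2],[10,50,90]))
E
```

```text
{'fx': 267.912, 'fy': 267.912, 'cx': 256.958, 'cy': 192.087, 'hand_eye': [[0.001, -0.959, -0.282, 0.071], [1.0, 0.001, 0.0, 0.001], [0.0, -0.282, 0.959, -0.153], [0.0, 0.0, 0.0, 1.0]]}
[ 0.44804111 -0.02305565  0.34046952] [-1.79956081e+02  1.66760927e-02  7.96181134e+01] [ 36.9837747   10.70713604 -45.505874    97.636113     7.88804792
  74.99942782 -20.4609035 ]
632
((463.8038635253906, -14.312381744384766), (81.55839538574219, 10.172100067138672), 79.87930297851562) [0.20020915 0.20233955 0.20364283]
```

View pics/w1.png

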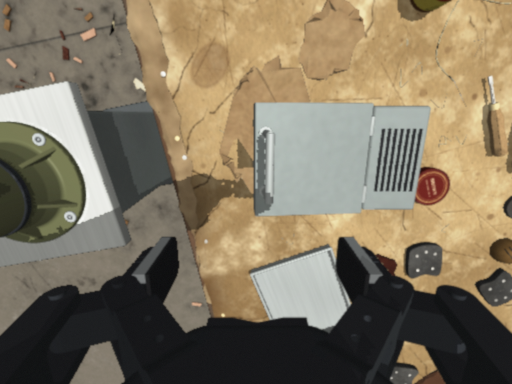

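Emit:
jog_arm(
  targets="0.6 8 5 -30 0 0 0; 0.6 16 9 -60 0 0 0; 0.5 16 9 -90 0 0 0; 0.5 16 9 -120 0 0 0; 0.5 16 9 -140 0 0 0; 0.5 16 9 -147 0 0 0; 0.5 16 9 -147 0 0 0; 0.5 16 9 -147 0 0 0",
)

```text
time_s: 2.48
position: [0.4646, -0.0151, 0.1944]
tcp_rot: [180.0, 0.0, 79.4]
contact_force: [0.5, 0.2, 0.2]
finger_gap: 0.0427
finger_force: 0.0
```

```bash
python3 - <<'E'
from h import *
z=np.load('w1.npz');m=camera_model('wrist');s={'position':[0.44804,-0.02306,0.34047],'tcp_rot':[-179.956,.0167,79.618]}
P=cloud(z['d'],m,wristT(m,s));X,Y,Z=P[...,0],P[...,1],P[...,2]
near=(X>.4)&(X<.7)&(np.abs(Y+.03)<.15)
for nm,a,b in(('all',.13,.17),('handle',.195,.22)):
    k=near&(Z>a)&(Z<b); print(nm,cv2.minAreaRect((P[k][:,:2]*1000).astype(np.float32)))
c,sn=np.cos(np.radians(-10.3)),np.sin(np.radians(-10.3))
lx=(X-.555)*c+(Y+.031)*sn; ly=-(X-.555)*sn+(Y+.031)*c
k=near&(Z>.13)&(Z<.17)&(np.abs(ly)<.06)
print('lx extent',np.percentile(lx[k],[0.2,99.8]))
for a in np.arange(-.11,.11,.01):
    q=k&(lx>a)&(lx<a+.01); print(round(a,2),np.round(np.median(Z[q])*1000,1),end='; ')
E
```

```text
all ((555.5653076171875, -32.104454040527344), (145.7085723876953, 224.75808715820312), 79.8101806640625)
handle ((463.9930419921875, -14.54925537109375), (81.1230239868164, 9.883615493774414), 79.22664642333984)
lx extent [-0.11121367  0.11172046]
-0.11 157.2; -0.1 156.8; -0.09 155.3; -0.08 154.6; -0.07 153.6; -0.06 152.8; -0.05 151.9; -0.04 151.0; -0.03 150.1; -0.02 149.3; -0.01 148.3; -0.0 147.5; 0.01 146.5; 0.02 145.6; 0.03 144.8; 0.04 140.3; 0.05 140.6; 0.06 140.6; 0.07 140.7; 0.08 140.7; 0.09 140.6; 0.1 140.6;
```

Emit:
jog_arm(
  targets="0 0 0 0 0 0 0; 0 0 0 0 0 0 0; 0 0 0 0 0 0 0; 0 0 0 0 0 0 0; 0 0 0 0 0 0 0; 0 0 0 0 0 0 0; 0 0 0 0 0 0 0; 0 0 0 0 0 0 0",
  squeeze=30,
)

```text
time_s: 3.15
position: [0.4642, -0.0142, 0.1938]
tcp_rot: [-180.0, 0.0, 79.5]
contact_force: [-0.3, 0.2, 0.4]
finger_gap: -0.0002
finger_force: 0.0
```

```bash
python3 -c "
import numpy as np
p0=np.radians(23.8);R=143.6
for p in np.linspace(23.8,128,25)[1:]:
    a=np.radians(p);d=-R*(np.cos(a)-np.cos(p0));z=R*(np.sin(a)-np.sin(p0));print(round(p,1),np.round([.984*d,-.179*d,z],1))
"
```

```text
28.1 [ 4.7 -0.9  9.8]
32.5 [10.1 -1.8 19.2]
36.8 [16.2 -2.9 28.1]
41.2 [22.9 -4.2 36.6]
45.5 [30.3 -5.5 44.5]
49.8 [38.2 -6.9 51.8]
54.2 [46.6 -8.5 58.5]
58.5 [ 55.5 -10.1  64.5]
62.9 [ 64.9 -11.8  69.9]
67.2 [ 74.6 -13.6  74.4]
71.6 [ 84.6 -15.4  78.3]
75.9 [ 94.9 -17.3  81.3]
80.2 [105.3 -19.2  83.6]
84.6 [115.9 -21.1  85. ]
88.9 [126.6 -23.   85.6]
93.3 [137.3 -25.   85.4]
97.6 [148.  -26.9  84.4]
102.0 [158.5 -28.8  82.5]
106.3 [168.9 -30.7  79.9]
110.6 [179.1 -32.6  76.4]
115.0 [188.9 -34.4  72.2]
119.3 [198.5 -36.1  67.3]
123.7 [207.6 -37.8  61.6]
128.0 [216.3 -39.3  55.2]
```

```bash
python3 - <<'E'
from h import *
im,d,m,s=grab('wrist','w2'); im2,d2,m2,s=grab('scene','s2'); print(s['position'],s['finger_gap'])
a=cv2.resize(im2[140:260,200:340],None,fx=3.2,fy=3.2); b=im
h=np.zeros((384,960,3),np.uint8); h[:,:448]=a[:384,:448]; h[:,448:]=b
cv2.imwrite('pics/c2.png',cv2.resize(h,(800,320))[:,:,::-1])
E
```

```text
[ 0.46422852 -0.01422389  0.19376625] 0.00016530919814776432
```

View pics/c2.png

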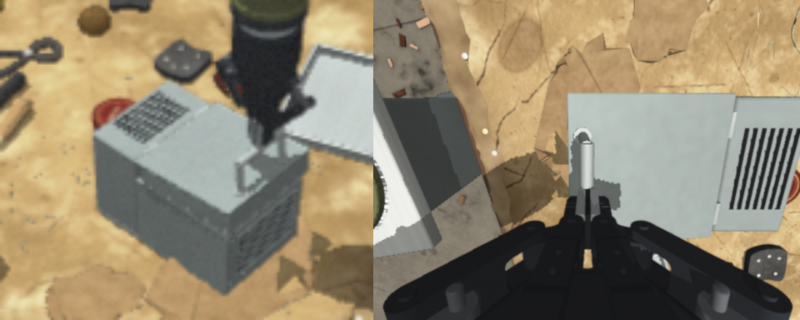

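The crop shows the fingers shut at about (585,210), just over or at the bar, which is still visible from (583,140) to (583,190). I'll measure the tips against the bar.

```bash
python3 - <<'E'
from h import *
s=r.observe(); z=np.load('w2.npz');m=camera_model('wrist');P=cloud(z['d'],m,wristT(m,s))
for v in range(150,300,8): print(v,[tuple(np.round(P[v,u]*1000).astype(int).tolist()) for u in(244,250,254,258,264,272)])
z=np.load('s2.npz');m=camera_model('scene');P=cloud(z['d'],m,np.array(m['extrinsics']));print('scene')
im=z['im'].astype(int)
for v in range(170,206,3): print(v,[(u,*np.round(P[v,u]*1000).astype(int).tolist(),int(im[v,u].sum())) for u in range(274,292,4)])
E
```

```text
150 [(465, 33, 159), (469, 32, 157), (471, 31, 156), (474, 31, 154), (478, 30, 155), (484, 29, 156)]
158 [(463, 27, 158), (468, 27, 159), (470, 26, 158), (473, 25, 158), (477, 25, 157), (483, 23, 155)]
166 [(462, 22, 158), (468, 26, 188), (471, 26, 190), (473, 24, 182), (476, 19, 156), (482, 18, 156)]
174 [(461, 16, 157), (468, 25, 202), (471, 24, 202), (473, 24, 202), (476, 22, 198), (481, 12, 155)]
182 [(460, 10, 156), (468, 20, 202), (470, 20, 203), (472, 20, 203), (474, 7, 155), (480, 6, 155)]
190 [(459, 4, 158), (467, 15, 201), (469, 15, 203), (471, 15, 203), (473, 1, 155), (479, 0, 155)]
198 [(458, -2, 157), (466, 11, 202), (468, 11, 203), (470, 10, 203), (472, -6, 155), (478, -7, 155)]
206 [(456, -8, 158), (465, 6, 202), (467, 6, 202), (469, 6, 203), (471, -12, 155), (477, -13, 154)]
214 [(455, -15, 158), (464, 1, 202), (466, 1, 203), (469, 1, 203), (470, -18, 156), (476, -19, 155)]
222 [(454, -21, 157), (463, -4, 202), (465, -4, 203), (468, -4, 202), (469, -25, 155), (475, -26, 154)]
230 [(452, -28, 156), (463, -3, 214), (465, -4, 213), (468, -5, 212), (471, -5, 214), (474, -
[... 1795 characters left out ...]
53, 538)]
191 [(274, 560, -42, 146, 530), (278, 547, -45, 150, 533), (282, 536, -52, 150, 540), (286, 526, -60, 149, 534), (290, 515, -66, 149, 545)]
194 [(274, 551, -27, 149, 543), (278, 541, -35, 147, 539), (282, 529, -41, 149, 536), (286, 517, -44, 152, 538), (290, 507, -53, 150, 540)]
197 [(274, 545, -16, 147, 529), (278, 533, -21, 150, 532), (282, 520, -25, 153, 534), (286, 510, -31, 153, 530), (290, 500, -40, 151, 545)]
200 [(274, 535, -1, 152, 536), (278, 525, -8, 151, 532), (282, 513, -12, 153, 541), (286, 502, -19, 153, 549), (290, 467, 21, 203, 558)]
203 [(274, 527, 12, 153, 535), (278, 518, 4, 151, 539), (282, 509, -6, 147, 535), (286, 495, -7, 154, 540), (290, 465, 24, 194, 334)]
```

```bash
python3 - <<'E'
from h import *
m=camera_model('wrist'); H=np.array(m['hand_eye'])
for n in('w1','w2'):
    z=np.load(n+'.npz'); Q=cloud(z['d'],m,H)*1000   # tool frame
    k=(np.abs(Q[...,1])<70)&(np.abs(Q[...,0])<30)&(Q[...,2]<(60 if n=='w1' else 5))&(z['im'].max(-1)<90)
    q=Q[k]; print(n,len(q),'tool-z max',np.percentile(q[:,2],[50,90,99,100]).round(1))
    t=q[q[:,2]>np.percentile(q[:,2],97)]; print(t[::max(1,len(t)//8)].round(1).tolist())
E
```

```text
w1 40423 tool-z max [-91.  -67.6 -31.9 -23.2]
[[10.1, -47.8, -27.9], [10.6, -42.7, -35.4], [5.6, 43.5, -29.9], [6.1, -55.0, -35.2], [6.5, 55.7, -38.5], [4.5, 43.9, -39.8], [-8.6, -41.9, -25.0], [-5.8, 43.2, -35.7], [-10.0, 43.7, -40.4]]
w2 42360 tool-z max [-91.8 -65.3 -32.4  -5.8]
[[7.3, 4.6, -5.8], [6.9, -10.7, -23.5], [10.3, 3.0, -34.8], [5.8, 13.3, -30.3], [6.2, -12.1, -36.2], [6.3, -10.8, -40.2], [11.0, 5.3, -51.8], [-0.5, 0.6, -47.8], [-10.8, -0.3, -48.4]]
```

Emit:
jog_arm(
  targets="0.3 0 0 0 0 0 0; 0.4 0 0 0 0 0 0; 0.4 0 0 0 0 0 0; 0.4 0 0 -4 0 0 0; 0.4 0 0 -8 0 0 0; 0.4 0 0 -8 0 0 0; 0.4 0 0 -8 0 0 0",
)

```text
time_s: 3.83
position: [0.464, -0.0143, 0.1854]
tcp_rot: [-179.9, 0.0, 79.5]
contact_force: [1.3, 0.7, 0.1]
finger_gap: 0.0338
finger_force: 0.0
```

The depth puts the fingertips about 25 mm short of the stated tool length in both views. I'll go lower and trust the measured tip.

Emit:
jog_arm(
  targets="0.4 0 0 -6 0 0 0; 0.4 0 0 -12 0 0 0; 0.4 0 0 -17 0 0 0; 0.4 0 0 -17 0 0 0; 0.2 0 0 -17 0 0 0; 0 0 0 -17 0 0 0; 0 0 0 -17 0 0 0; 0 0 0 -17 0 0 0; 0 0 0 -17 0 0 0; 0 0 0 -17 0 0 0; 0 0 0 -17 0 0 0",
  squeeze=30,
)

```text
time_s: 4.75
position: [0.4635, -0.0141, 0.1687]
tcp_rot: [-179.9, 0.0, 79.5]
contact_force: [-4.6, 1.8, 0.9]
finger_gap: 0.0087
finger_force: 29.4
```

Emit:
jog_arm(
  targets="0 5 -1 10 0 0 0; 0 10 -2 19 0 0 0; 0 16 -3 28 0 0 0; 0 23 -4 37 0 0 0; 0 30 -5.5 44.5 0 0 0; 0 38 -7 52 0 0 0; 0 46.5 -8.5 58.5 0 0 0; 0 55.5 -10 64.5 0 0 0; 0 65 -12 70 0 0 0; 0 74.5 -13.5 74.5 0 0 0; 0 84.5 -15.5 78 0 0 0; 0 95 -17.5 81.5 0 0 0",
)

```text
time_s: 5.75
position: [0.5595, -0.0319, 0.2511]
tcp_rot: [180.0, 0.0, 79.5]
contact_force: [-3.3, 1.3, -0.6]
finger_gap: 0.0089
finger_force: 29.8
```

Emit:
jog_arm(
  targets="0 10.5 -2 2 0 0 0; 0 21 -4 3.5 0 0 0; 0 31.5 -5.5 4 0 0 0; 0 42.5 -7.5 4 0 0 0; 0 53 -9.5 3 0 0 0; 0 63.5 -11.5 1 0 0 0; 0 74 -13.5 -1.5 0 0 0; 0 84 -15.5 -5 0 0 0; 0 94 -17 -9 0 0 0; 0 103.5 -19 -14 0 0 0; 0 112.5 -20.5 -20 0 0 0; 0 121 -22 -26 0 0 0",
)

```text
time_s: 6.75
position: [0.6813, -0.0544, 0.2236]
tcp_rot: [180.0, 0.0, 79.5]
contact_force: [-2.7, -1.4, 1.2]
finger_gap: 0.0087
finger_force: 30.1
```

Emit:
jog_arm(
  targets="0.38 0 0 0 0 0 0; 0.38 0 0 0 0 0 0; 0.38 0 0 0 0 0 0; 0.38 0 0 0 0 0 0; 0.38 0 0 10 0 0 0; 0.38 0 0 25 0 0 0; 0.38 0 0 45 0 0 0; 0.38 -5 0 80 0 0 0; 0.38 -30 5 115 0 0 0; 0.38 -60 10 130 0 0 0; 0.38 -95 16 130 0 0 0; 0.38 -130 23 130 0 0 0",
)

```text
time_s: 7.75
position: [0.5488, -0.0297, 0.3556]
tcp_rot: [179.9, -0.0, 79.5]
contact_force: [0.0, -0.5, -0.2]
finger_gap: 0.0326
finger_force: 0.0
```

```bash
python3 - <<'E'
from h import *
im,d,m,s=grab('wrist','w3'); print(s['position'],s['tcp_rot'],s['qpos'],s['finger_gap'])
im,d,m,s=grab('scene','s3')
E
```

```text
[ 0.54879877 -0.02974989  0.35559921] [ 1.79914078e+02 -2.40131253e-02  7.95328314e+01] [ 29.09864877  20.9436132  -43.28151203  82.79076074  14.34589098
  81.80844205 -24.76551721] 0.03263708650797098
```

View pics/w3.png

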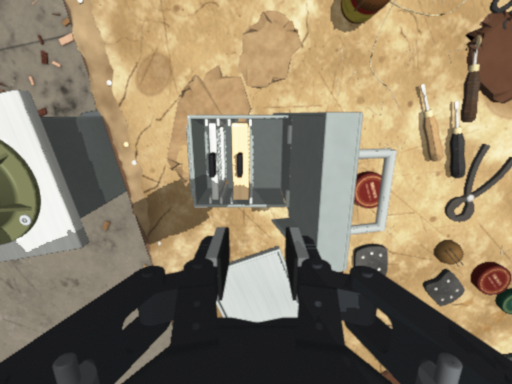

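The hood is folded back. The black screen tab is at (213,163) and the filter tab at (240,163). Next I measure both tabs and the hood angle.

```bash
cat > tabs.py <<'E'
from h import *
def tabs(n,tag,T,m):
    z=np.load(tag+'.npz'); P=cloud(z['d'],m,T); X,Y,Z=P[...,0],P[...,1],P[...,2]
    k=(z['im'].max(-1)<70)&(Z>.115)&(Z<.16)&(X>.44)&(X<.58)&(np.abs(Y+.02)<.06)
    N,l,st,ce=cv2.connectedComponentsWithStats(k.astype(np.uint8))
    for i in range(1,N):
        if st[i,4]>12:
            q=P[l==i]*1000; print(n,st[i].tolist(),np.round(cv2.minAreaRect(q[:,:2].astype(np.float32))[0],1),np.round(cv2.minAreaRect(q[:,:2].astype(np.float32))[1],1),'z',np.percentile(q[:,2],[5,50,95]).round(1))
E
python3 - <<'E'
from tabs import *
m=camera_model('wrist'); s=r.observe(); tabs('w','w3',wristT(m,s),m)
m=camera_model('scene'); tabs('s','s3',np.array(m['extrinsics']),m)
z=np.load('s3.npz');P=cloud(z['d'],m,np.array(m['extrinsics']))
# hood plane: points high behind hinge
m=camera_model('wrist');z=np.load('w3.npz');P=cloud(z['d'],m,wristT(m,s));X,Y,Z=[P[...,i] for i in range(3)]
c,sn=np.cos(np.radians(-10.3)),np.sin(np.radians(-10.3))
lx=(X-.556)*c+(Y+.0313)*sn; ly=-(X-.556)*sn+(Y+.0313)*c
k=(Z>.29)&(Z<.32)&(np.abs(ly)<.06)&(lx>0.02)&(lx<.2); print('hood top edge lx',np.percentile(lx[k],[5,50,95]),np.percentile(Z[k],[5,50,95]))
k=(Z>.16)&(Z<.27)&(np.abs(ly)<.05)&(lx>0.02)&(lx<.12); p=np.polyfit(Z[k],lx[k],1); print('inner face slope -> rad',np.pi/2+np.arctan(p[0]),k.sum())
for ym in(-1,1):
    pass
k=(np.abs(Z-.11)<.006)&(lx>-.13)&(lx<.03)&(np.abs(ly)<.08); print('rim',cv2.minAreaRect((P[k][:,:2]*1000).astype(np.float32)),np.median(Z[k]))
E
```

```text
w [208, 153, 8, 24, 155] [480.8 -17.4] [31.5  7.4] z [118.1 133.  134.8]
w [237, 153, 5, 24, 108] [519.9 -24.4] [31.3  5.8] z [129.9 133.5 134.5]
s [278, 199, 8, 10, 43] [519.6 -22.6] [35.   9.2] z [117.3 129.1 137.7]
s [287, 205, 8, 10, 46] [482.4 -14.6] [34.4 12.8] z [116.8 128.8 137. ]
hood top edge lx [0.04210872 0.04544823 0.05065308] [0.29007779 0.29091997 0.29216229]
inner face slope -> rad 2.2175747274781203 3358
rim ((513.34375, -24.967079162597656), (140.1936798095703, 146.37725830078125), 79.51866912841797) 0.10893102255479706
```

Emit:
jog_arm(
  targets="0.32 -25 4 -20 0 0 0; 0.32 -50 9 -50 0 0 0; 0.32 -67 12 -85 0 0 0; 0.32 -67 12 -120 0 0 0; 0.32 -67 12 -155 0 0 0; 0.32 -67 12 -190 0 0 0; 0.32 -67 12 -215 0 0 0; 0.32 -67 12 -235 0 0 0; 0.32 -67 12 -248 0 0 0; 0.32 -67 12 -255 0 0 0; 0.32 -67 12 -255 0 0 0",
)

```text
time_s: 8.77
position: [0.4828, -0.0187, 0.0983]
tcp_rot: [-179.9, 0.0, 79.5]
contact_force: [-0.4, 0.1, -0.7]
finger_gap: 0.0272
finger_force: 0.0
```

Emit:
jog_arm(
  targets="0 -1 0 1 0 0 0; 0 -1 0 1 0 0 0; 0 -1 0 1 0 0 0; 0 -1 0 1 0 0 0; 0 -1 0 1 0 0 0; 0 -1 0 1 0 0 0; 0 -1 0 1 0 0 0",
  squeeze=50,
)

```text
time_s: 9.35
position: [0.4831, -0.0188, 0.1013]
tcp_rot: [179.9, -0.0, 79.5]
contact_force: [-0.7, -0.1, 7.2]
finger_gap: 0.0071
finger_force: 51.3
```

Emit:
jog_arm(
  targets="0 0 0 3 0 0 0; 0 0 0 8 0 0 0; 0 0 0 16 0 0 0; 0 0 0 28 0 0 0; 0 0 0 42 0 0 0; 0 0 0 58 0 0 0; 0 0 0 75 0 0 0; 0 0 0 92 0 0 0; 0 0 0 109 0 0 0; 0 0 0 126 0 0 0; 0 0 0 140 0 0 0; 0 0 0 150 0 0 0",
)

```text
time_s: 10.35
position: [0.4822, -0.0185, 0.2521]
tcp_rot: [179.9, -0.0, 79.5]
contact_force: [0.4, 0.1, -0.9]
finger_gap: 0.0069
finger_force: 50.1
```

Emit:
jog_arm(
  targets="0 0 15 10 0 0 0.02; 0 5 45 15 0 0 0.04; 0 10 80 15 0 0 0.07; 0 15 117 15 0 0 0.1; 0 20 154 15 0 0 0.13; 0 26 191 15 0 0 0.16; 0 32 228 10 0 0 0.183; 0 38 265 0 0 0 0.183; 0 44 300 -15 0 0 0.183; 0 49 330 -30 0 0 0.183; 0 52 355 -45 0 0 0.183; 0 52 366 -55 0 0 0.183",
)

```text
time_s: 11.35
position: [0.5321, 0.352, 0.1935]
tcp_rot: [-179.8, -0.1, 90.3]
contact_force: [-0.9, 0.8, -1.1]
finger_gap: 0.0067
finger_force: 50.0
```

Emit:
jog_arm(
  targets="0 0 0 0 0 0 0; 0 0 0 0 0 0 0",
)

```text
time_s: 11.52
position: [0.5332, 0.3474, 0.1947]
tcp_rot: [-179.9, 0.1, 90.1]
contact_force: [0.1, -0.1, -1.5]
finger_gap: 0.0072
finger_force: 50.0
```

```bash
python3 - <<'E'
from h import *
ims=[]
for n in('wrist','top','scene'):
    im,d,m,s=grab(n,n+'4'); ims.append(im)
    T=wristT(m,s) if n=='wrist' else np.array(m['extrinsics'])
    P=cloud(d,m,T);X,Y,Z=[P[...,i] for i in range(3)]
    k=((X>.46)&(X<.64)&(Y>.28)&(Y<.42)&(Z>.065)&(Z<.09)).astype(np.uint8)
    N,l,st,ce=cv2.connectedComponentsWithStats(k)
    print(n,'dowels',[(int(X[l==i].mean()*1000),int(Y[l==i].mean()*1000),round(float(Z[l==i].max())*1000),int(st[i,4])) for i in range(1,N) if st[i,4]>4])
    k=(X>.5)&(X<.57)&(np.abs(Y-.348)<.075)&(Z>.10)&(Z<.195)&(z0:=(im.max(-1)>90))
    if k.sum()>20: print('plate',k.sum(),cv2.minAreaRect((P[k][:,:2]*1000).astype(np.float32)),np.percentile(Z[k],[2,98]))
print(s['position'],s['tcp_rot'],s['contact_force'],s['finger_gap'])
o=np.hstack([ims[0],cv2.resize(ims[1][150:270,60:220],(512,384))]); cv2.imwrite('pics/c4.png',cv2.resize(o,(800,300))[:,:,::-1])
E
```

```text
wrist dowels [(498, 386, 84, 70), (522, 386, 84, 38), (549, 386, 84, 63), (574, 386, 84, 70), (600, 386, 83, 79), (497, 311, 84, 77), (522, 311, 84, 52), (549, 311, 84, 76), (574, 311, 84, 80), (600, 311, 84, 85)]
plate 111 ((533.8155517578125, 405.324951171875), (0.6727063059806824, 9.188188552856445), 88.76647186279297) [0.11102798 0.19462643]
top dowels [(600, 384, 84, 11), (601, 308, 86, 8), (574, 384, 85, 8), (575, 309, 82, 9), (549, 308, 85, 8), (523, 309, 84, 10), (497, 308, 87, 11)]
plate 24 ((530.6727294921875, 325.8838195800781), (8.767245292663574, 74.85713195800781), 6.668866157531738) [0.11006679 0.19312631]
scene dowels [(570, 312, 84, 5), (544, 311, 75, 8), (519, 312, 85, 17), (493, 311, 86, 13), (596, 387, 88, 16), (570, 387, 86, 17), (544, 388, 78, 11), (519, 387, 85, 16), (493, 387, 85, 16)]
plate 504 ((531.51123046875, 346.4806213378906), (118.71253204345703, 14.125624656677246), 89.90027618408203) [0.10985993 0.19266224]
[0.53460607 0.3460259  0.19596049] [1.79965546e+02 4.11527842e-02 8.99365346e+01] [ 1.17183715 -0.24682254 -0.73695248] 0.007048194928246212
```

View pics/c4.png

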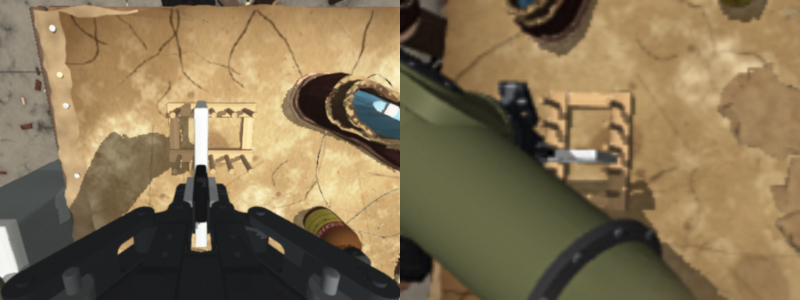

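Emit:
jog_arm(
  targets="0 1 1 -8 0 0 0; 0 1 1 -18 0 0 0; 0 1 1 -28 0 0 0; 0 1 1 -38 0 0 0; 0 1 1 -48 0 0 0; 0 1 1 -58 0 0 0; 0 1 1 -68 0 0 0; 0 1 1 -76 0 0 0; 0 1 1 -82 0 0 0; 0 1 1 -86 0 0 0; 0 1 1 -88 0 0 0; 0 1 1 -88 0 0 0",
)

```text
time_s: 12.67
position: [0.5352, 0.3483, 0.1069]
tcp_rot: [-180.0, 0.0, 90.0]
contact_force: [-1.3, 0.8, -2.0]
finger_gap: 0.0067
finger_force: 50.1
```

Emit:
jog_arm(
  targets="0 0 0 -1 0 0 0; 0 0 0 -2 0 0 0; 0 0 0 -3 0 0 0; 0 0 0 -3 0 0 0; 0 0 0 -3 0 0 0",
)

```text
time_s: 13.08
position: [0.5356, 0.3486, 0.1054]
tcp_rot: [179.9, -0.0, 90.0]
contact_force: [-1.5, -1.6, 5.8]
finger_gap: 0.0066
finger_force: 51.0
```

Emit:
jog_arm(
  targets="0.1 0 0 0 0 0 0; 0.2 0 0 0 0 0 0; 0.35 0 0 0 0 0 0; 0.35 0 0 0 0 0 0; 0.35 0 0 10 0 0 0; 0.35 0 0 25 0 0 0; 0.35 0 0 50 0 0 0; 0.35 0 0 85 0 0 0; 0.35 0 0 120 0 0 0; 0.35 0 0 140 0 0 0; 0.35 0 0 145 0 0 0; 0.35 0 0 145 0 0 0",
)

```text
time_s: 14.08
position: [0.5356, 0.349, 0.2517]
tcp_rot: [179.8, -0.1, 90.0]
contact_force: [0.6, 0.1, 0.3]
finger_gap: 0.0298
finger_force: 0.0
```

```bash
python3 - <<'E'
from h import *
ims=[]
for n in('wrist','scene'):
    im,d,m,s=grab(n,n+'5'); ims.append(im)
    T=wristT(m,s) if n=='wrist' else np.array(m['extrinsics'])
    P=cloud(d,m,T);X,Y,Z=[P[...,i] for i in range(3)]
    for a,b in((.02,.06),(.09,.105),(.105,.118),(.12,.15)):
        k=(X>.51)&(X<.565)&(np.abs(Y-.348)<.065)&(Z>a)&(Z<b)
        if k.sum()>20: print(n,a,k.sum(),np.round(cv2.minAreaRect((P[k][:,:2]*1000).astype(np.float32)),1) if 0 else [np.round(t,1) for t in cv2.minAreaRect((P[k][:,:2]*1000).astype(np.float32))],np.percentile(Z[k],[2,50,98]).round(3))
o=np.hstack([ims[0],cv2.resize(ims[1][240:340,150:283],(512,384))]); cv2.imwrite('pics/c5.png',cv2.resize(o,(800,300))[:,:,::-1])
E
```

```text
wrist 0.02 122 [array([536.2, 358. ]), array([96.5, 33.5]), np.float64(90.0)] [0.021 0.04  0.06 ]
wrist 0.105 601 [array([537.1, 348.4]), array([115.7,   9.4]), np.float64(89.8)] [0.111 0.112 0.114]
wrist 0.12 288 [array([536.9, 349.1]), array([ 8.6, 33.1]), np.float64(0.1)] [0.125 0.137 0.139]
scene 0.02 266 [array([540.2, 350.7]), array([ 53.6, 118.4]), np.float64(3.9)] [0.021 0.034 0.059]
scene 0.09 47 [array([531.1, 349.1]), array([115.9,   9.7]), np.float64(88.6)] [0.09  0.095 0.105]
scene 0.105 135 [array([533.4, 350. ]), array([117.6,  12.5]), np.float64(89.4)] [0.105 0.112 0.116]
scene 0.12 66 [array([533.6, 350.5]), array([11.5, 34.2]), np.float64(2.0)] [0.12  0.134 0.141]
```

View pics/c5.png

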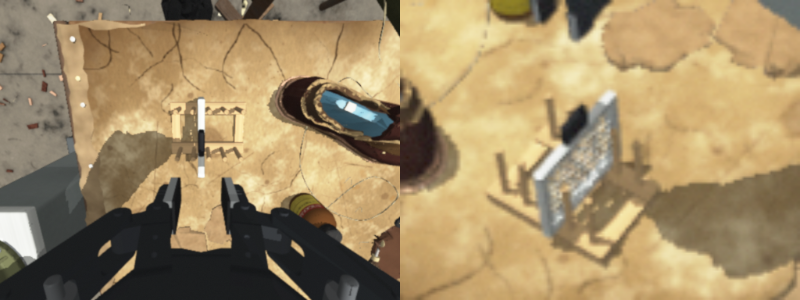

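The screen stands upright in slot 1: its top edge is at z 112 mm, it is square, and it is let go. Now the filter.

Emit:
jog_arm(
  targets="0.4 0 -20 5 0 0 -0.02; 0.4 0 -55 10 0 0 -0.04; 0.4 -2 -94 10 0 0 -0.07; 0.4 -4 -133 10 0 0 -0.1; 0.4 -6 -172 10 0 0 -0.13; 0.4 -8 -211 10 0 0 -0.16; 0.4 -10 -250 10 0 0 -0.183; 0.4 -12 -289 10 0 0 -0.183; 0.4 -14 -325 5 0 0 -0.183; 0.4 -15 -352 0 0 0 -0.183; 0.4 -15 -370 0 0 0 -0.183; 0.4 -15 -373 0 0 0 -0.183",
)

```text
time_s: 15.18
position: [0.5189, -0.03, 0.247]
tcp_rot: [-179.8, 0.1, 79.2]
contact_force: [0.2, -0.4, -0.7]
finger_gap: 0.034
finger_force: 0.0
```

Emit:
jog_arm(
  targets="0.4 0 0 -10 0 0 0; 0.4 0 0 -30 0 0 0; 0.4 0 0 -55 0 0 0; 0.4 0 0 -80 0 0 0; 0.4 0 0 -100 0 0 0; 0.4 0 0 -110 0 0 0; 0.4 0 0 -110 0 0 0",
)

```text
time_s: 15.77
position: [0.5184, -0.0232, 0.1366]
tcp_rot: [-179.7, -0.0, 79.7]
contact_force: [-0.2, -0.3, -0.5]
finger_gap: 0.0339
finger_force: 0.0
```

```bash
python3 - <<'E'
from tabs import *
for n in('wrist','scene'):
    im,d,m,s=grab(n,n+'6'); tabs(n,n+'6',wristT(m,s) if n=='wrist' else np.array(m['extrinsics']),m)
print(s['position'],s['tcp_rot'])
E
```

```text
wrist [260, 198, 13, 56, 633] [525.1 -25. ] [33.1  7.9] z [122.4 133.  134.2]
wrist [223, 228, 5, 40, 101] [502.1 -20.9] [22.   1.3] z [148.9 155.2 159.3]
wrist [286, 228, 6, 37, 81] [536.5 -26.1] [20.5  1.6] z [149.8 155.5 159.3]
wrist [201, 236, 10, 5, 32] [493.3 -12.4] [1.1 4.5] z [155.  157.9 159.4]
wrist [304, 236, 10, 5, 32] [548.1 -22.2] [1.2 4.5] z [154.6 157.7 159.8]
scene [278, 199, 7, 10, 42] [520.  -23.2] [10.6 36.8] z [119.4 127.9 137.3]
[ 0.51946454 -0.02332396  0.13821241] [-1.79843394e+02 -3.34875799e-02  7.96434827e+01]
```

Emit:
jog_arm(
  targets="0.4 5 -1 -10 0 0 0; 0.4 5 -1 -20 0 0 0; 0.4 5 -1 -30 0 0 0; 0.4 5 -1 -35 0 0 0; 0.4 5 -1 -35 0 0 0; 0 5 -1 -35 0 0 0; 0 5 -1 -35 0 0 0; 0 5 -1 -35 0 0 0; 0 5 -1 -35 0 0 0; 0 5 -1 -35 0 0 0; 0 5 -1 -35 0 0 0; 0 5 -1 -35 0 0 0",
  squeeze=70,
)

```text
time_s: 16.87
position: [0.5254, -0.0257, 0.1046]
tcp_rot: [180.0, 0.0, 79.5]
contact_force: [-0.5, -0.3, 5.0]
finger_gap: 0.0062
finger_force: 69.7
```

Emit:
jog_arm(
  targets="0 0 0 3 0 0 0; 0 0 0 8 0 0 0; 0 0 0 16 0 0 0; 0 0 0 28 0 0 0; 0 0 0 42 0 0 0; 0 0 0 58 0 0 0; 0 0 0 75 0 0 0; 0 0 0 92 0 0 0; 0 0 0 109 0 0 0; 0 0 0 126 0 0 0; 0 0 0 142 0 0 0; 0 0 0 155 0 0 0",
)

```text
time_s: 17.87
position: [0.5252, -0.0256, 0.2611]
tcp_rot: [179.9, -0.0, 79.5]
contact_force: [0.1, -0.7, -2.9]
finger_gap: 0.0061
finger_force: 68.7
```

Emit:
jog_arm(
  targets="0 -1 -10 5 0 0 0; 0 -4 -35 10 0 0 0; 0 -7 -65 10 0 0 0; 0 -10 -100 10 0 0 0; 0 -14 -135 10 0 0 0; 0 -18 -170 10 0 0 0; 0 -22 -205 10 0 0 0; 0 -26 -240 10 0 0 0; 0 -29 -270 5 0 0 0; 0 -32 -295 0 0 0 0; 0 -34 -312 0 0 0 0; 0 -34 -317 0 0 0 0",
)

```text
time_s: 18.87
position: [0.4885, -0.3478, 0.2578]
tcp_rot: [-179.8, 0.1, 79.2]
contact_force: [-0.8, -0.1, -3.6]
finger_gap: 0.0057
finger_force: 68.6
```

Emit:
jog_arm(
  targets="0 0 0 0 0 0 0; 0 0 0 0 0 0 0; 0 0 0 0 0 0 0; 0 0 0 0 0 0 0; 0 0 0 0 0 0 0; 0 0 0 0 0 0 0",
)

```text
time_s: 19.37
position: [0.4915, -0.3419, 0.2596]
tcp_rot: [180.0, 0.0, 79.6]
contact_force: [-0.1, 0.5, -2.5]
finger_gap: 0.0063
finger_force: 68.6
```

```bash
python3 - <<'E'
from h import *
im,d,m,s=grab('scene','s7'); im2,d2,m2,_=grab('top','t7')
P=cloud(d,m,np.array(m['extrinsics']));X,Y,Z=[P[...,i] for i in range(3)]
k=(np.hypot(X-.49,Y+.343)<.09)&(Z>.08)&(Z<.285)
for a in np.arange(.14,.29,.015):
    q=P[k&(Z>a)&(Z<a+.015)]*1000
    if len(q)>10: print(round(a,3),len(q),[np.round(t,1) for t in cv2.minAreaRect(q[:,:2].astype(np.float32))])
print('zmin',Z[k].min(),s['position'],s['tcp_rot'],s['contact_force'],s['finger_force'],s['finger_gap'],s['time_s'])
cv2.imwrite('pics/c7.png',np.hstack([cv2.resize(im[100:350,150:483],(400,300)),cv2.resize(im2,(400,300))])[:,:,::-1])
E
```

```text
0.155 11 [array([ 480.4, -338.3]), array([109.5,  13.1]), np.float64(69.6)]
0.17 99 [array([ 480.8, -338.4]), array([118.5,  26.8]), np.float64(70.7)]
0.185 73 [array([ 480.9, -336. ]), array([117.6,  23.5]), np.float64(69.4)]
0.2 89 [array([ 487.4, -341.8]), array([124.1,  25.8]), np.float64(80.1)]
0.215 87 [array([ 488.8, -337.4]), array([120.5,  27.7]), np.float64(80.0)]
0.23 87 [array([ 487.7, -338.5]), array([121.9,  25.4]), np.float64(78.2)]
0.245 89 [array([ 489. , -339.4]), array([118.8,  25.7]), np.float64(78.7)]
0.26 119 [array([ 488.1, -340.9]), array([122.8,  27.8]), np.float64(79.4)]
0.275 21 [array([ 485.1, -335.6]), array([33.6, 19.8]), np.float64(22.0)]
zmin 0.16739183906022181 [ 0.49154711 -0.34190544  0.25957577] [1.79985406e+02 1.01961693e-02 7.95960311e+01] [-0.14042785  0.4682931  -2.5035844 ] 68.61778378486633 0.006269851891435138 19.3667
```

View pics/c7.png

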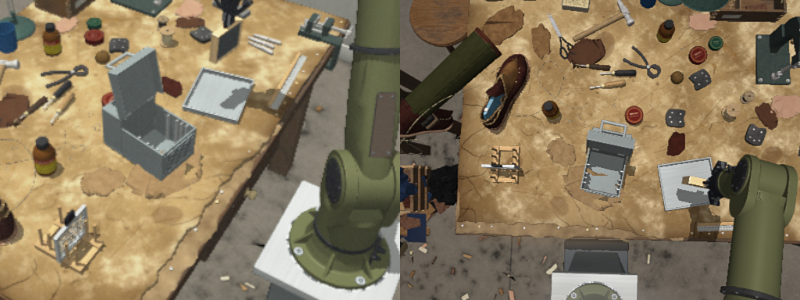

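The hood is open and the screen is in its slot. The filter is held upright and still over the middle of the tray with its lower edge about 0.17 m up, so I'm handing in.

```bash
python3 -c "
from station import *
print(close_job())"
```

```text
the job is handed in; nothing more can be done
None
```

I handed the job in at about 19.4 s of the 67 s allowed; the hand-in returned no verdict. At the last look the hood was folded back, the screen stood let go in rack slot 1, and the filter was held upright over the tray's middle, its lower edge about 0.17 m up.

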